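Rotate the tomato-tin rack

TASK

Take the tin at the stop (the low end) of the sloping steel rack and set it down in the shallow bamboo tray without dropping it, letting the other tins roll down to the stop. Then take the fresh tin lying on the bamboo coaster and lower it onto the high end of the rack behind the others, let go, and leave three tins lined up in the rack against the stop. Leave everything else on the ledge where it is.

Things in the scene. Friction and masses are not known exactly. Their poses are not given: they have to be found in the camera images.
- rack: fixed steel gravity rack with three tins in one row. Origin at the underside of its centre; own x points up the slope (stop at the low, -x end), own y along the tins' axes; slope 0.19 rad. Track floor 55 mm above the ledge at the origin, 61 mm wide between side guides 8 mm high, 3 mm thick (a tin has 3.5 mm play each side). Stop plate 18 mm, high-end lip 12 mm above the track floor
- rack_stop (a point): centre of a tin resting at the rack's stop (low end); axes as the rack
- rack_mid (a point): centre of a tin resting second in the row, 52 mm up the slope from rack_stop
- rack_last (a point): centre of a tin resting third (last) in the row, 104 mm up the slope from rack_stop. Beyond it 20 mm along the track stay free before the lip; a tin let go there rolls down by itself
- tin_front: tin at the stop of the rack at the start, to go in the tray; all four tins are alike: plain steel with a paper band, cylinders 52 mm in diameter and 54 mm long, about 90 g. Origin at the tin's centre, own y along its axis (tins roll about it; own x and z turn with rolling)
- tin_next: tin second in the rack at the start; all four tins are alike: plain steel with a paper band, cylinders 52 mm in diameter and 54 mm long, about 90 g. Origin at the tin's centre, own y along its axis (tins roll about it; own x and z turn with rolling)
- tin_back: tin third, highest in the rack at the start; all four tins are alike: plain steel with a paper band, cylinders 52 mm in diameter and 54 mm long, about 90 g. Origin at the tin's centre, own y along its axis (tins roll about it; own x and z turn with rolling)
- tin_fresh: fresh tin lying on the coaster at the start, its axis along the coaster's y; all four tins are alike: plain steel with a paper band, cylinders 52 mm in diameter and 54 mm long, about 90 g. Origin at the tin's centre, own y along its axis (tins roll about it; own x and z turn with rolling)
- coaster: fixed square bamboo coaster, 110 x 110 mm, 8 mm thick, with two ribs 44 mm long and 6 mm high along its y that keep a tin from rolling. Origin at the centre of its underside
- tray: fixed shallow square bamboo tray, 160 x 160 mm outside, 22 mm high, walls and floor 5 mm thick. Origin at the centre of its underside
- sippy_cup: bystander: steel sippy cup with grey press-button lid, 68 mm across, 140 mm tall. Origin at its underside
- frosted_cup: bystander: frosted plastic cup, 72 mm across, 95 mm tall. Origin at its underside
- tumbler: bystander: small glass tumbler upside down, 62 mm across, 85 mm tall. Origin at its underside
- scoop: bystander: red measuring scoop, bowl 46 mm across, handle along its -x, 28 mm tall. Origin at its underside
- salt_jar: bystander: glass salt jar with steel cap, 52 mm across, 85 mm tall. Origin at its underside
- sugar_bowl: bystander: white ceramic bowl, 100 mm across, 45 mm tall. Origin at its underside
- spoon: bystander: wooden-handled spoon lying flat
Not all that is in view belongs to the job. Leave any blue look-alike of the coaster alone. Leave any green look-alike of the tin_next alone.

How it is judged:
By the outcome, as a careful person would: the job done as asked, in the order asked, and still so for the second after the job is handed in, with the robot touching nothing.
It also fails if it takes over 64 s, if anything falls off the work surface, if the arm or the gripper's body presses on something with over 40 N, if the wrist force passes 120 N, or if a joint passes its speed limit or range.

ROBOT

A 6-joint arm with a two-finger parallel gripper is mounted at the origin on the work surface. World frame = base frame: x ahead of the robot, y to its left, z up, the work surface at z = 0. Lengths are in mm, angles in degrees, forces in N, time in s.
With the tool pointing down it reaches from about 325 to 900 mm from the base axis. Payload 6.1 kg.
Tool frame: the origin (TCP) lies midway between the tips of the shut fingers; the grasp point (between the pads) lies 19 mm behind it; z points along the fingers, y is the line along which they close (so a half turn about z gives the same grasp; the last joint's range is limited). The gripper opens to 85 mm and grips with 20 to 120 N. Pads are 22 mm wide; open, the fingers measure 114 mm over their backs; the gripper's body (76 mm by 85 mm) begins 54 mm behind the grasp point. The pads swing forward as they close: fully open they stand 13 mm farther back than shut.
Start: joints at [-73.574, 12.628, 87.462, -0, 79.91, -7.225], TCP at [250.727, -572.496, 208.4] pointing down, gripper open.
Joint ranges: [-170.65, 170.65], [-52.31, 119.04], [5.05, 147.46], [-71.25, 251.25], [11.57, 151.72], [-153.62, 153.62]. Speed limits (degrees/s): [147.25, 147.25, 172.46, 180, 180, 180].

INTERFACE

Orientations are given as a 3x3 rotation matrix whose columns are the frame's x, y, z axes.
In Python, from plant import * gives the robot as it stands.
- The arm moves only by the shell command python3 -m handwheel 'ROWS' [OPENING] [FORCE]. ROWS is JSON, one flat list of numbers, 6 for each row, row after row: the shift along the world's x, y, z in units of 100 mm (1.0 is 100 mm), then the turn, a rotation vector about the world's x, y, z in units of 180 degrees (1.0 is 180 degrees). A call has exactly 5 rows; each row is the pose to reach, as a shift and turn from the pose commanded when the call began, turning the shorter way round; what a row does not reach only later rows make up. A row lasts 1/12 s, in which the tool goes at most 41.7 mm and 7.16 degrees, less where a joint would pass 70% of its speed; a pose out of reach is approached as far as the arm can. A call with a number of a shift or a turn outside -1 to 1 is refused whole. A call with a gripper value outside its range is refused whole. OPENING is the closure, from 0 (fully open) to 1 (shut), set as the call begins (- or left out, the last holds). The fingers move at their own pace and stop on an object; FORCE is the grip in N (left out, the last holds). Time passes only in rows, so rows that repeat a pose let the fingers close, or fill a call up. It gives the time, the measured TCP pose, the force, the opening and the grip force at its end, in the units of the state.
- sense(): the state, without advancing time (a new reading comes with each control period).
- capture(name): name is "scene" or "side" or "wrist"; returns a dict with "pixels" (384x512x3 uint8, red, green, blue), "fx", "fy", "cx", "cy" (pixels), "pose" (4x4, takes a point from camera to world coordinates); the wrist camera has in their place "T_tool_cam" (4x4, takes a point from camera to tool coordinates, whose origin is the TCP and whose axes are the flange's). Camera axes: x right, y up, looking along -z (the intrinsics and any distortion apply to the point x, -y, -z); pixel columns grow to the right and rows downward; lengths in mm; the calibration is good to about 2 mm. A picture is of the moment at which its call begins: read the wrist's pose just before it. There is no depth.
- finish_job(): hands the job in; it is judged then, once.
Trained networks look in the newest picture that a camera, given by its name, has taken for a name from the list of things; names that differ only in an ending like _2 or _b are one class to them, and where a whole thing is asked for, a point or a joint stands for the part that bears it (a point fixed in the world has none). Each returns a list of dicts, best first, with "conf" (0 to 1); they miss things now and then, are a little off and sometimes report something else, mostly with a low value. They report only what shows in the picture. A call takes as long as a camera call. They do not tell look-alikes from the thing itself.
- boxes_of(target, camera): "point" ([x, y, z] in mm, in the coordinates of the camera as it stood for that picture, good to about 4 mm: the middle of the surface that is visible of it).
- tip_of(target, camera): "point" ([x, y, z] in mm, in the coordinates of the camera as it stood for that picture, good to about 4 mm: a listed point, or the origin of a listed thing).
The state is a dict: "clock": time; "q": joint angles; "joint_vel": joint speeds; "tau": joint torques, N m; "tool_pos": TCP position; "tcp_rot": TCP orientation; "force": force on the tool from outside, world axes, zero at the start; "ft_torque": the same for the moment, N m; "gripper_width": finger opening in mm; "grasp_force": force on a finger pad.
Only numpy, scipy, OpenCV 4.12 (cv2) and the standard library are available. Lean on these libraries where they do the work, as an engineer would, in place of code of your own. Each camera call takes 0.05 s, during which the arm holds its last target. There are 200 camera calls.

## Working session

There is one attempt and no reset: what is moved stays moved. The work goes in short steps, Python scripts to look and compute and a shell command to move; the robot and the scene stay as the last step left them, time stands still between calls to the robot, and variables do not carry over. Pictures are saved under pics/ and viewed, at most 10 in all, crops included, and the job is handed in when it is done.

```bash
mkdir -p pics; ls
cat > h.py <<'E'
from plant import *
import numpy as np, cv2
def w(cam,c,p):
    if cam=="wrist":
        s=sense(); T=np.eye(4); T[:3,:3]=np.array(s["tcp_rot"]);T[:3,3]=s["tool_pos"]
        M=T@np.array(c["T_tool_cam"])
    else: M=np.array(c["pose"])
    return (M@np.r_[p,1])[:3]
def find(cam,c,names,n=3):
    for nm in names:
        for f in (tip_of,boxes_of):
            try:
                print(cam,nm,f.__name__,[(np.round(w(cam,c,d["point"])).tolist(),round(d["conf"],2)) for d in f(nm,cam)[:n]])
            except Exception as e: print(nm,e)
def snap(cam,fn):
    c=capture(cam); cv2.imwrite("pics/"+fn,np.ascontiguousarray(c["pixels"][:,:,::-1])); return c
E
python3 - <<'E'
from h import *
s=sense();print(s)
for cam in("scene","side"):
    c=snap(cam,cam+"0.png"); print(c["fx"],np.round(c["pose"],2).tolist(),[k for k in c])
    find(cam,c,["rack","rack_stop","rack_last","tin_front","coaster","tray","tin_fresh"],5)
a=cv2.imread("pics/scene0.png");b=cv2.imread("pics/side0.png")
cv2.imwrite("pics/both.png",cv2.resize(np.vstack([a,b]),(800,1200))[:, :])
E
```

```text
pics
{'clock': 0.0, 'q': array([-7.35741587e+01,  1.26772869e+01,  8.75261188e+01, -6.46954057e-05,
        7.99110107e+01, -7.22567042e+00]), 'joint_vel': array([ 0.04687095,  0.09269117, -0.01398948,  0.03443986, -0.00315118,
        0.05851084]), 'tau': array([-1.86970727e-03, -4.96902215e+01, -3.89399850e+01, -1.12610624e-04,
        1.10410471e-02,  1.30792913e-05]), 'tool_pos': array([ 250.53428354, -571.86818649,  207.27391787]), 'tcp_rot': array([[ 9.16002417e-01,  4.01172348e-01, -5.65749807e-04],
       [ 4.01172669e-01, -9.16000449e-01,  1.91512561e-03],
       [ 2.50068361e-04, -1.98122305e-03, -9.99998006e-01]]), 'force': array([ 0.33687812, -0.0353555 , -0.09822632]), 'ft_torque': array([ 0.01263997, -0.04259861, -0.04206165]), 'grasp_force': 0.0, 'gripper_width': 85.21231006158584}
420.5768913420186 [[0.06, -0.75, 0.66, 1358.36], [1.0, 0.03, -0.06, -66.29], [0.02, 0.66, 0.75, 1014.23], [0.0, 0.0, 0.0, 1.0]] ['pixels', 'fx', 'fy', 'cx', 'cy', 'pose']
scene rack call [([561.0, 2.0, -3.0], 0.71), ([600.0, 11.0, 89.0], 0.64)]
scene rack call [([640.0, 1.0, 25.0], 0.57)]
sc
[... 1079 characters left out ...]
op call [([500.0, -6.0, 71.0], 0.57), ([521.0, 282.0, 32.0], 0.44)]
side rack_stop call [([499.0, -20.0, 9.0], 0.57), ([451.0, -242.0, 2.0], 0.16)]
side rack_last call []
side rack_last call [([498.0, -25.0, 7.0], 0.56)]
side tin_front call [([497.0, -6.0, 72.0], 0.53)]
side tin_front call [([488.0, -20.0, 86.0], 0.64)]
side coaster call [([250.0, 480.0, 3.0], 0.7)]
side coaster call [([253.0, 481.0, 8.0], 0.86), ([496.0, 248.0, 6.0], 0.48), ([486.0, -19.0, 89.0], 0.43)]
side tray call [([452.0, -239.0, -4.0], 0.84)]
side tray call [([490.0, -22.0, 85.0], 0.74), ([453.0, -242.0, 2.0], 0.64)]
side tin_fresh call [([522.0, 279.0, 33.0], 0.61)]
side tin_fresh call [([512.0, 264.0, 45.0], 0.71)]
```

Run:
```python
import cv2
for n in("scene0","side0"):
    cv2.imwrite(f"pics/{n}b.png",cv2.resize(cv2.imread(f"pics/{n}.png"),(800,600),interpolation=cv2.INTER_CUBIC))
```

```text
(no output)
```

View pics/scene0b.png

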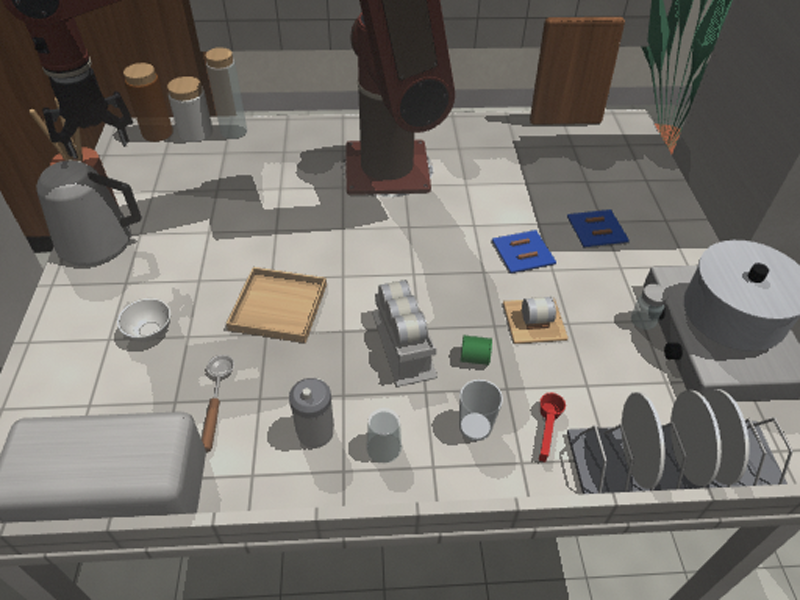

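View pics/side0b.png

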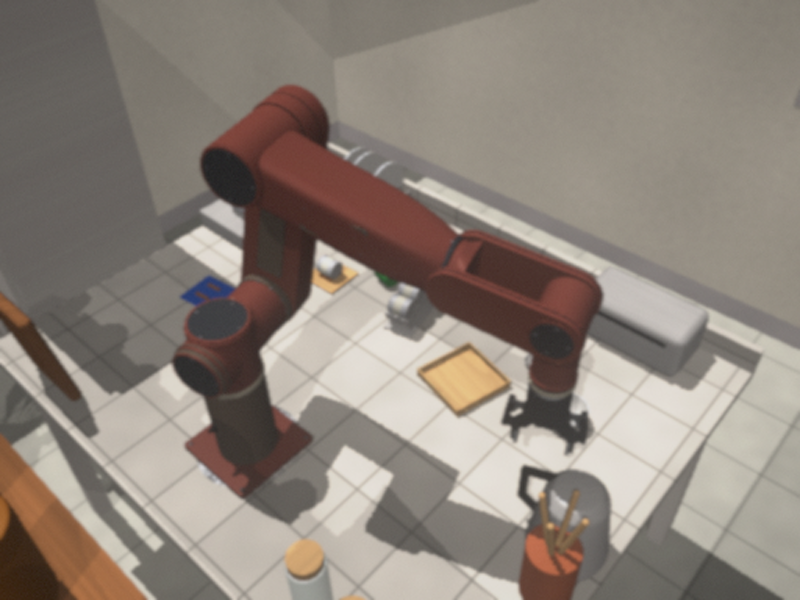

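The scene view (800x600) shows the rack at (405,335) with its stop toward the robot and three tins at (395,292)–(410,328). The tray is at (278,303) and the bamboo coaster with the fresh tin at (536,318). The blue coasters at (523,250) and (597,228) and the green tin at (477,350) are look-alikes to leave alone. The side view agrees. Next I move above the rack to look closer.

```bash
python3 -m handwheel '[0.1,0.19,0.1,0,0,0, 0.2,0.38,0.2,0,0,0, 0.3,0.57,0.3,0,0,0, 0.4,0.76,0.4,0,0,0, 0.5,0.95,0.5,0,0,0]' 0
python3 -m handwheel '[0.1,0.19,0.1,0,0,0, 0.2,0.38,0.2,0,0,0, 0.3,0.57,0.3,0,0,0, 0.4,0.76,0.4,0,0,0, 0.5,0.95,0.5,0,0,0]'
python3 -m handwheel '[0.1,0.19,0.1,0,0,0, 0.2,0.38,0.2,0,0,0, 0.3,0.57,0.3,0,0,0, 0.4,0.76,0.4,0,0,0, 0.5,0.95,0.5,0,0,0]'
python3 -m handwheel '[0.1,0.19,0,0,0,0, 0.2,0.38,0,0,0,0, 0.3,0.57,0,0,0,0, 0.4,0.76,0,0,0,0, 0.5,0.95,0,0,0,0]'
python3 -m handwheel '[0.1,0.19,0,0,0,-0.015, 0.2,0.38,0,0,0,-0.03, 0.3,0.57,0,0,0,-0.045, 0.4,0.76,0,0,0,-0.06, 0.5,0.95,0,0,0,-0.075]'
python3 - <<'E'
from h import *
c=snap("wrist","w0.png"); print(sense()["tool_pos"],np.round(c["T_tool_cam"],2).tolist(),c["fx"])
find("wrist",c,["tray","rack","tin_front","tin_next","tin_back","tin_fresh","coaster"],3)
E
```

```text
clock: 1.92
tool_pos: [301.0, -476.6, 258.8]
tcp_rot: [[0.916, 0.401, 0.0], [0.401, -0.916, -0.0], [0.0, 0.0, -1.0]]
force: [0.1, 0.1, -0.1]
gripper_width: 85.3
grasp_force: 0.0
clock: 2.33
tool_pos: [351.1, -381.5, 309.0]
tcp_rot: [[0.916, 0.401, 0.0], [0.401, -0.916, -0.0], [0.0, 0.0, -1.0]]
force: [-0.0, -0.5, 0.3]
gripper_width: 85.1
grasp_force: 0.0
clock: 2.75
tool_pos: [401.1, -286.5, 359.1]
tcp_rot: [[0.916, 0.401, 0.0], [0.401, -0.916, -0.0], [0.0, 0.0, -1.0]]
force: [0.3, 0.4, -0.5]
gripper_width: 85.4
grasp_force: 0.0
clock: 3.17
tool_pos: [451.1, -191.5, 358.6]
tcp_rot: [[0.916, 0.401, 0.0], [0.401, -0.916, -0.0], [0.0, 0.0, -1.0]]
force: [0.8, -0.4, -0.3]
gripper_width: 85.6
grasp_force: 0.0
clock: 3.58
tool_pos: [501.1, -96.5, 358.6]
tcp_rot: [[0.985, 0.174, 0.0], [0.174, -0.985, -0.0], [0.0, 0.0, -1.0]]
force: [1.0, -0.6, -0.3]
gripper_width: 85.5
grasp_force: 0.0
[502.33179077 -93.46457971 358.49656769] [[-0.0, 0.96, 0.29, 74.64], [1.0, 0.0, -0.0, -0.61], [-0.0, 0.29, -0.96, -165.46], [0.0, 0.0, 0.0, 1.0]] 273.82092082759755
wrist tray call [([459.0, -242.0, 1.0], 0.8
[... 279 characters left out ...]

wrist tin_next call [([550.0, -3.0, 81.0], 0.66), ([606.0, 141.0, 25.0], 0.66), ([515.0, 274.0, 34.0], 0.51)]
wrist tin_next call [([605.0, 138.0, 46.0], 0.93), ([550.0, -6.0, 100.0], 0.63), ([627.0, -9.0, 66.0], 0.37)]
wrist tin_back call [([600.0, 12.0, 87.0], 0.9), ([755.0, -161.0, 4.0], 0.47)]
wrist tin_back call [([629.0, -10.0, 65.0], 0.72), ([597.0, 8.0, 111.0], 0.69), ([502.0, -12.0, 91.0], 0.63)]
wrist tin_fresh call [([515.0, 272.0, 34.0], 0.57)]
wrist tin_fresh call [([521.0, 263.0, 53.0], 0.56)]
wrist coaster call [([521.0, 272.0, 0.0], 0.68), ([317.0, 289.0, 2.0], 0.61), ([455.0, -241.0, -1.0], 0.25)]
wrist coaster call [([321.0, 287.0, 9.0], 0.73), ([531.0, 251.0, 6.0], 0.64)]
```

```bash
python3 -m handwheel '[0,0.2,-0.1,0,0,0, 0,0.4,-0.2,0,0,0, -0.05,0.6,-0.3,0,0,0, -0.1,0.8,-0.4,0,0,0, -0.1,0.9,-0.5,0,0,0]'
python3 - <<'E'
from h import *
c=snap("wrist","w1.png"); print(sense()["tool_pos"],c["cx"],c["cy"])
find("wrist",c,["rack","tin_front","tin_next","tin_back","tin_fresh","coaster"],3)
cv2.imwrite("pics/w1b.png",cv2.resize(cv2.imread("pics/w1.png"),(800,600),interpolation=cv2.INTER_CUBIC))
E
```

```text
clock: 4.75
tool_pos: [490.2, -5.8, 308.1]
tcp_rot: [[0.984, 0.177, 0.0], [0.177, -0.984, 0.001], [0.0, -0.001, -1.0]]
force: [0.4, 0.3, 0.6]
gripper_width: 85.6
grasp_force: 0.0
[489.64948616  -4.80627374 305.72249528] 253.6177982534026 195.45642872915428
wrist rack call []
wrist rack call [([631.0, 25.0, 71.0], 0.77)]
wrist tin_front call [([503.0, -8.0, 68.0], 0.64)]
wrist tin_front call []
wrist tin_next call [([606.0, 141.0, 27.0], 0.63), ([552.0, -2.0, 81.0], 0.62)]
wrist tin_next call [([553.0, -2.0, 103.0], 0.89), ([606.0, 136.0, 48.0], 0.84)]
wrist tin_back call [([603.0, 10.0, 91.0], 0.8)]
wrist tin_back call [([601.0, 9.0, 113.0], 0.78)]
wrist tin_fresh call [([519.0, 272.0, 34.0], 0.95)]
wrist tin_fresh call [([520.0, 265.0, 52.0], 0.93)]
wrist coaster call [([524.0, 269.0, 3.0], 0.81), ([318.0, 288.0, 2.0], 0.71)]
wrist coaster call [([535.0, 251.0, 10.0], 0.83), ([245.0, 424.0, 10.0], 0.82), ([328.0, 287.0, 14.0], 0.66)]
```

View pics/w1b.png

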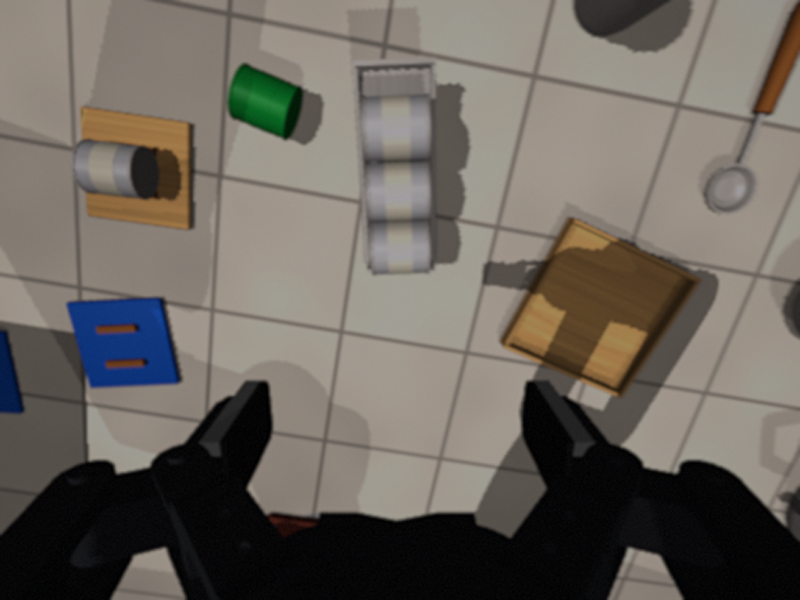

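The wrist view shows the rack in line with the tool, about 1–1.5° more yaw, with tins at (400,248), (398,190) and (396,127). The fresh tin is on the bamboo coaster at (118,168), and the blue and green look-alikes are separate. tin_front is at about (501,-7,71), so I descend partway and check again.

```bash
python3 -m handwheel '[0.02,0,-0.2,0,0,0, 0.04,0,-0.4,0,0,0.003, 0.06,0,-0.6,0,0,0.006, 0.1,0,-0.8,0,0,0.006, 0.1,0,-1,0,0,0.006]'
python3 -m handwheel '[0,0,-0.15,0,0,0, 0,0,-0.3,0,0,0, 0,0,-0.45,0,0,0, 0,0,-0.5,0,0,0, 0,0,-0.5,0,0,0]' - 40
python3 - <<'E'
from h import *
c=snap("wrist","w2.png"); print(sense()["tool_pos"])
find("wrist",c,["tin_front","tin_next","tin_back","rack_stop"],3)
cv2.imwrite("pics/w2b.png",cv2.resize(cv2.imread("pics/w2.png"),(800,600),interpolation=cv2.INTER_CUBIC))
E
```

```text
clock: 5.82
tool_pos: [501.2, -7.6, 207.6]
tcp_rot: [[0.981, 0.195, 0.001], [0.195, -0.981, -0.0], [0.001, 0.0, -1.0]]
force: [0.4, 1.2, 0.2]
gripper_width: 85.1
grasp_force: 0.0
clock: 6.23
tool_pos: [499.6, -7.4, 156.9]
tcp_rot: [[0.981, 0.195, -0.003], [0.195, -0.981, 0.001], [-0.003, -0.001, -1.0]]
force: [-0.6, 0.0, -0.1]
gripper_width: 85.3
grasp_force: 0.0
[500.4316291   -7.50444518 158.16842878]
wrist tin_front call [([505.0, -7.0, 71.0], 0.56)]
wrist tin_front call [([508.0, -5.0, 93.0], 0.85), ([521.0, 246.0, 33.0], 0.29)]
wrist tin_next call [([555.0, -2.0, 84.0], 0.85)]
wrist tin_next call [([604.0, 139.0, 49.0], 0.85), ([558.0, 0.0, 105.0], 0.71)]
wrist tin_back call [([598.0, 15.0, 90.0], 0.76)]
wrist tin_back call [([601.0, 13.0, 116.0], 0.78)]
wrist rack_stop call []
wrist rack_stop call [([644.0, 23.0, 74.0], 0.77), ([521.0, 247.0, 32.0], 0.7)]
```

View pics/w2b.png

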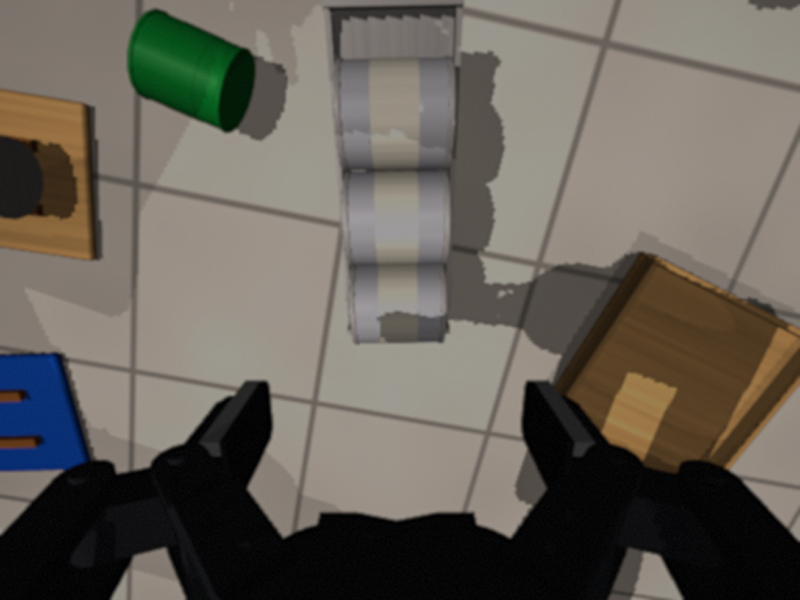

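tin_front is centred between the fingers at (398,300). I descend and grip.

```bash
python3 -m handwheel '[0.01,0,-0.2,0,0,0, 0.01,0,-0.4,0,0,0, 0.01,0,-0.6,0,0,0, 0.01,0,-0.8,0,0,0, 0.01,0,-0.95,0,0,0]'
python3 -m handwheel '[0,0,-0.08,0,0,0, 0,0,-0.08,0,0,0, 0,0,-0.08,0,0,0, 0,0,-0.08,0,0,0, 0,0,-0.08,0,0,0]'
python3 -m handwheel '[0,0,0,0,0,0, 0,0,0,0,0,0, 0,0,0,0,0,0, 0,0,0,0,0,0, 0,0,0,0,0,0]' 0.5 30
python3 -m handwheel '[0,0,0,0,0,0, 0,0,0,0,0,0, 0,0,0,0,0,0, 0,0,0,0,0,0, 0,0,0,0,0,0]' 0.5 30
```

```text
clock: 7.1
tool_pos: [501.1, -7.4, 62.0]
tcp_rot: [[0.981, 0.195, -0.001], [0.195, -0.981, 0.0], [-0.001, -0.0, -1.0]]
force: [-0.6, 0.2, -0.2]
gripper_width: 85.8
grasp_force: 0.0
clock: 7.52
tool_pos: [502.9, -7.7, 56.8]
tcp_rot: [[0.981, 0.195, 0.002], [0.195, -0.981, -0.0], [0.002, 0.001, -1.0]]
force: [0.1, 0.5, 0.8]
gripper_width: 85.3
grasp_force: 0.0
clock: 7.93
tool_pos: [502.2, -7.6, 56.1]
tcp_rot: [[0.981, 0.195, 0.001], [0.195, -0.981, -0.0], [0.001, 0.0, -1.0]]
force: [-1.5, 0.4, 6.2]
gripper_width: 52.9
grasp_force: 31.6
clock: 8.35
tool_pos: [502.3, -7.6, 56.2]
tcp_rot: [[0.981, 0.195, 0.001], [0.195, -0.981, -0.0], [0.001, 0.0, -1.0]]
force: [-2.2, 0.3, 5.7]
gripper_width: 53.1
grasp_force: 31.6
```

```bash
python3 -m handwheel '[-0.01,0,0.06,0,0,0, -0.03,-0.01,0.15,0,0,0, -0.05,-0.01,0.25,0,0,0, -0.07,-0.015,0.35,0,0,0, -0.09,-0.02,0.45,0,0,0]'
python3 -m handwheel '[-0.02,0,0.2,0,0,0, -0.03,0,0.4,0,0,0, -0.03,-0.1,0.6,0,0,0, -0.03,-0.25,0.6,0,0,0, -0.03,-0.4,0.6,0,0,0]'
python3 - <<'E'
from h import *
c=snap("wrist","w3.png"); s=sense();print(s["tool_pos"],s["gripper_width"],s["force"])
find("wrist",c,["tray","tin_next","tin_back"],3)
cc=snap("scene","s1.png"); find("scene",cc,["tin_next","tin_back","tray"],4)
a=cv2.resize(cv2.imread("pics/w3.png"),(400,300));b=cv2.imread("pics/s1.png")[160:310,180:380]
cv2.imwrite("pics/c3.png",np.hstack([a,cv2.resize(b,(400,300))]))
E
```

```text
clock: 8.77
tool_pos: [492.7, -9.6, 101.7]
tcp_rot: [[0.981, 0.195, 0.001], [0.195, -0.981, -0.0], [0.001, 0.0, -1.0]]
force: [0.6, -0.0, 0.2]
gripper_width: 53.1
grasp_force: 31.7
clock: 9.18
tool_pos: [491.1, -50.1, 163.5]
tcp_rot: [[0.981, 0.196, 0.005], [0.196, -0.981, -0.001], [0.004, 0.002, -1.0]]
force: [0.3, 1.1, -1.5]
gripper_width: 53.3
grasp_force: 31.8
[490.54164683 -52.4503358  162.6009826 ] 53.39852188179275 [ 0.34674783 -1.46417846 -0.82320188]
wrist tray call []
wrist tray call []
wrist tin_next call [([603.0, 143.0, 23.0], 0.72)]
wrist tin_next call [([503.0, -11.0, 90.0], 0.78), ([601.0, 134.0, 41.0], 0.6), ([605.0, 12.0, 59.0], 0.37)]
wrist tin_back call [([550.0, 6.0, 76.0], 0.72), ([489.0, -49.0, 175.0], 0.52)]
wrist tin_back call [([551.0, 4.0, 96.0], 0.73)]
scene tin_next call [([607.0, 145.0, 27.0], 0.78), ([499.0, -11.0, 71.0], 0.57)]
scene tin_next call [([621.0, 142.0, 47.0], 0.66), ([508.0, -15.0, 93.0], 0.6)]
scene tin_back call [([549.0, 4.0, 83.0], 0.61)]
scene tin_back call [([561.0, 6.0, 101.0], 0.71)]
scene tray call [([455.0, -242.0, 1.0], 0.97)]
scene tray call [([457.0, -244.0, 8.0], 0.84), ([498.0, -498.0, 28.0], 0.28)]
```

View pics/c3.png

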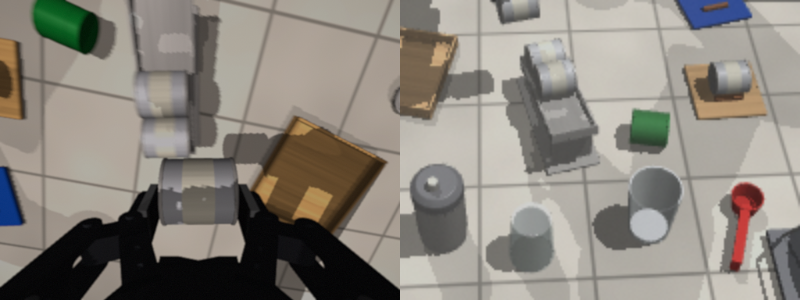

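The front tin is held (left half, (197,190)), and the other two have rolled down to the stop. Next I move to the tray.

```bash
python3 -m handwheel '[-0.04,-0.15,0,0,0,0, -0.08,-0.35,0,0,0,0, -0.12,-0.55,0,0,0,0, -0.15,-0.75,0,0,0,0, -0.17,-0.96,0,0,0,0]'
python3 -m handwheel '[-0.04,-0.2,0,0,0,0, -0.08,-0.4,0,0,0,0, -0.12,-0.6,0,0,0,0, -0.15,-0.8,0,0,0,0, -0.17,-0.96,0,0,0,0]'
python3 -m handwheel '[0,0,-0.1,0,0,0, 0,0,-0.3,0,0,0, 0,0,-0.5,0,0,0, 0,0,-0.75,0,0,0, 0,0,-1.0,0,0,0]'
python3 -m handwheel '[0,0,-0.15,0,0,0, 0,0,-0.25,0,0,0, 0,0,-0.32,0,0,0, 0,0,-0.37,0,0,0, 0,0,-0.38,0,0,0]'
python3 -m handwheel '[0,0,-0.01,0,0,0, 0,0,-0.02,0,0,0, 0,0,-0.03,0,0,0, 0,0,-0.04,0,0,0, 0,0,-0.04,0,0,0]'
```

```text
clock: 10.3
tool_pos: [472.4, -146.1, 160.4]
tcp_rot: [[0.981, 0.195, -0.0], [0.195, -0.981, 0.0], [-0.0, -0.0, -1.0]]
force: [1.0, -0.2, -1.5]
gripper_width: 53.3
grasp_force: 31.8
clock: 10.72
tool_pos: [455.4, -242.9, 160.4]
tcp_rot: [[0.981, 0.194, -0.0], [0.194, -0.981, -0.0], [-0.0, 0.0, -1.0]]
force: [1.0, -0.2, 0.6]
gripper_width: 53.2
grasp_force: 31.8
clock: 11.13
tool_pos: [455.9, -240.8, 59.2]
tcp_rot: [[0.981, 0.195, 0.001], [0.195, -0.981, 0.0], [0.001, 0.0, -1.0]]
force: [1.0, 0.4, -0.8]
gripper_width: 53.0
grasp_force: 31.9
clock: 11.55
tool_pos: [455.8, -241.2, 22.0]
tcp_rot: [[0.981, 0.195, -0.0], [0.195, -0.981, 0.0], [-0.0, -0.0, -1.0]]
force: [-0.5, -0.5, 0.1]
gripper_width: 53.1
grasp_force: 31.8
clock: 11.97
tool_pos: [455.9, -241.6, 18.7]
tcp_rot: [[0.981, 0.195, 0.0], [0.195, -0.981, -0.0], [0.0, 0.0, -1.0]]
force: [0.7, 0.8, -0.5]
gripper_width: 53.5
grasp_force: 31.8
```

```bash
python3 -m handwheel '[0,0,-0.01,0,0,0, 0,0,-0.015,0,0,0, 0,0,-0.02,0,0,0, 0,0,-0.02,0,0,0, 0,0,-0.02,0,0,0]'
python3 -m handwheel '[0,0,-0.005,0,0,0, 0,0,-0.01,0,0,0, 0,0,-0.01,0,0,0, 0,0,-0.01,0,0,0, 0,0,-0.01,0,0,0]'
```

```text
clock: 12.38
tool_pos: [455.9, -241.6, 16.7]
tcp_rot: [[0.981, 0.195, 0.0], [0.195, -0.981, -0.0], [0.0, 0.0, -1.0]]
force: [-0.5, 0.7, 4.5]
gripper_width: 53.2
grasp_force: 32.3
clock: 12.8
tool_pos: [456.2, -241.5, 16.7]
tcp_rot: [[0.981, 0.195, 0.0], [0.195, -0.981, -0.0], [0.0, 0.0, -1.0]]
force: [-3.3, 3.7, 11.5]
gripper_width: 53.5
grasp_force: 33.2
```

Contact with the tray floor at TCP z of about 17. I ease off, release, and travel to above the coaster.

```bash
python3 -m handwheel '[0,0,0.01,0,0,0, 0,0,0.01,0,0,0, 0,0,0.01,0,0,0, 0,0,0.01,0,0,0, 0,0,0.01,0,0,0]' 0.25
python3 -m handwheel '[0,0,0,0,0,0, 0,0,0,0,0,0, 0,0,0,0,0,0, 0,0,0,0,0,0, 0,0,0,0,0,0]' 0
python3 -m handwheel '[0,0,0.08,0,0,0, 0,0,0.25,0,0,0, 0,0,0.5,0,0,0, 0,0,0.75,0,0,0, 0,0,1,0,0,0]'
python3 - <<'E'
from h import *
c=snap("wrist","w4.png"); s=sense();print(s["tool_pos"],s["gripper_width"])
find("wrist",c,["tin_front","tray"],2)
E
python3 -m handwheel '[0,0,0.2,0,0,0, 0,0,0.4,0,0,0, 0.02,0.1,0.6,0,0,0, 0.06,0.3,0.8,0,0,0, 0.1,0.5,1,0,0,0]'
python3 -m handwheel '[0.04,0.2,0.1,0,0,0, 0.06,0.4,0.1,0,0,0, 0.08,0.6,0.1,0,0,0, 0.1,0.8,0.1,0,0,0, 0.12,1,0.1,0,0,0]'
python3 -m handwheel '[0.04,0.2,0,0,0,0, 0.06,0.4,0,0,0,0, 0.08,0.6,0,0,0,0, 0.1,0.8,0,0,0,0, 0.12,1,0,0,0,0]'
python3 -m handwheel '[0.04,0.2,0,0,0,0, 0.06,0.4,0,0,0,0, 0.08,0.6,0,0,0,0, 0.1,0.8,0,0,0,0, 0.12,1,0,0,0,0]'
python3 -m handwheel '[0,0.2,0,0,0,-0.01, 0,0.4,0,0,0,-0.02, 0,0.6,0,0,0,-0.03, 0,0.8,0,0,0,-0.04, 0,1,0,0,0,-0.045]'
python3 -m handwheel '[0,0.15,0,0,0,0, 0,0.3,0,0,0,0, 0,0.45,0,0,0,0, 0,0.6,0,0,0,0, 0,0.65,0,0,0,0]'
python3 - <<'E'
from h import *
c=snap("wrist","w5.png"); s=sense();print(s["tool_pos"])
find("wrist",c,["tin_fresh","coaster"],2)
cv2.imwrite("pics/w5b.png",cv2.resize(cv2.imread("pics/w5.png"),(800,600),interpolation=cv2.INTER_CUBIC))
c=snap("scene","s2.png");find("scene",c,["tin_front"],4)
E
```

```text
clock: 13.22
tool_pos: [455.6, -241.4, 16.1]
tcp_rot: [[0.981, 0.195, -0.0], [0.195, -0.981, 0.0], [-0.0, -0.0, -1.0]]
force: [0.2, -1.0, -0.4]
gripper_width: 63.9
grasp_force: 0.0
clock: 13.63
tool_pos: [455.7, -241.5, 16.4]
tcp_rot: [[0.981, 0.195, 0.0], [0.195, -0.981, -0.0], [0.0, 0.0, -1.0]]
force: [-0.2, 0.2, -0.4]
gripper_width: 85.4
grasp_force: 0.0
clock: 14.05
tool_pos: [455.6, -241.4, 118.0]
tcp_rot: [[0.981, 0.195, -0.0], [0.195, -0.981, 0.0], [-0.0, -0.0, -1.0]]
force: [0.9, -0.1, 0.1]
gripper_width: 85.5
grasp_force: 0.0
[ 458.59374912 -243.50042748  123.76608211] 85.70570656745394
wrist tin_front call [([457.0, -243.0, 34.0], 0.58)]
wrist tin_front call [([463.0, -242.0, 54.0], 0.6)]
wrist tray call []
wrist tray call [([471.0, -238.0, 3.0], 0.63)]
clock: 14.72
tool_pos: [464.7, -190.8, 215.4]
tcp_rot: [[0.981, 0.193, -0.003], [0.193, -0.981, 0.002], [-0.003, -0.002, -1.0]]
force: [-0.1, 0.4, 0.4]
gripper_width: 85.5
grasp_force: 0.0
clock: 15.13
tool_pos: [476.8, -90.2, 224.7]
tcp_rot: [[0.981, 0.195, -0.003], [0.195, -0.981, 0.001], [-0.003, -0.002, -1.0]]
force: [0.
[... 480 characters left out ...]
.999, 0.053, -0.003], [0.053, -0.999, -0.001], [-0.003, 0.001, -1.0]]
force: [0.3, -0.1, 0.4]
gripper_width: 85.4
grasp_force: 0.0
clock: 16.8
tool_pos: [500.6, 274.8, 224.4]
tcp_rot: [[0.998, 0.056, -0.003], [0.056, -0.998, -0.001], [-0.003, 0.0, -1.0]]
force: [-0.2, -0.1, -0.3]
gripper_width: 85.6
grasp_force: 0.0
[500.63216176 274.78766558 224.54931826]
wrist tin_fresh call []
wrist tin_fresh call [([523.0, 272.0, 56.0], 0.96)]
wrist coaster call [([320.0, 292.0, 2.0], 0.81)]
wrist coaster call [([534.0, 266.0, 12.0], 0.71), ([324.0, 291.0, 14.0], 0.57)]
scene tin_front call [([455.0, -243.0, 32.0], 0.69)]
scene tin_front call [([497.0, -498.0, 29.0], 0.58), ([471.0, -239.0, 49.0], 0.52)]
```

View pics/w5b.png

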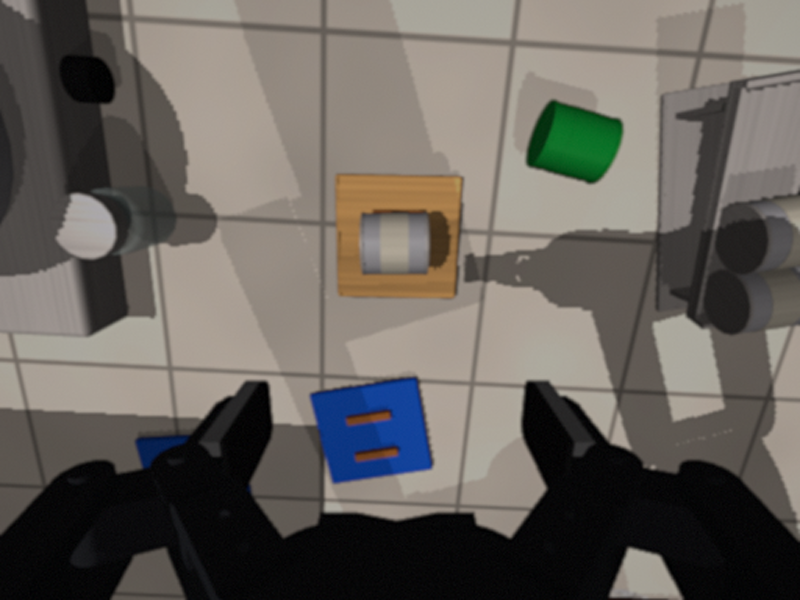

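The bamboo coaster holding the fresh tin (395,243) is the one that fits the description. The blue coasters at (370,430) and (165,450) are empty, and the green tin at (575,140) is the decoy. I now descend.

```bash
python3 -m handwheel '[0.05,0,-0.15,0,0,0, 0.1,0.01,-0.35,0,0,-0.003, 0.15,0.01,-0.55,0,0,-0.006, 0.18,0.01,-0.75,0,0,-0.006, 0.185,0.01,-1,0,0,-0.006]'
python3 - <<'E'
from h import *
c=snap("wrist","w6.png"); s=sense();print(s["tool_pos"])
find("wrist",c,["tin_fresh"],2)
E
python3 -m handwheel '[0,0,-0.2,0,0,0, 0,0,-0.4,0,0,0, 0,0,-0.6,0,0,0, 0,0,-0.8,0,0,0, 0,0,-0.9,0,0,0]'
python3 - <<'E'
from h import *
c=snap("wrist","w7.png"); s=sense();print(s["tool_pos"])
find("wrist",c,["tin_fresh"],2)
cv2.imwrite("pics/w7b.png",cv2.resize(cv2.imread("pics/w7.png"),(600,450)))
E
```

```text
clock: 17.62
tool_pos: [521.8, 274.2, 126.9]
tcp_rot: [[0.999, 0.035, 0.003], [0.035, -0.999, 0.001], [0.003, -0.001, -1.0]]
force: [0.6, -0.3, -1.1]
gripper_width: 85.4
grasp_force: 0.0
[517.87219239 272.78391631 120.29372481]
wrist tin_fresh call [([512.0, 271.0, 31.0], 0.88)]
wrist tin_fresh call [([523.0, 274.0, 55.0], 0.63)]
clock: 18.18
tool_pos: [520.2, 274.3, 36.2]
tcp_rot: [[0.999, 0.036, -0.0], [0.036, -0.999, -0.0], [-0.0, 0.0, -1.0]]
force: [-0.9, -0.4, -0.5]
gripper_width: 85.3
grasp_force: 0.0
[519.12031032 273.91223859  34.61666613]
wrist tin_fresh call [([514.0, 272.0, 33.0], 0.84)]
wrist tin_fresh call [([529.0, 272.0, 58.0], 0.64)]
```

View pics/w7b.png

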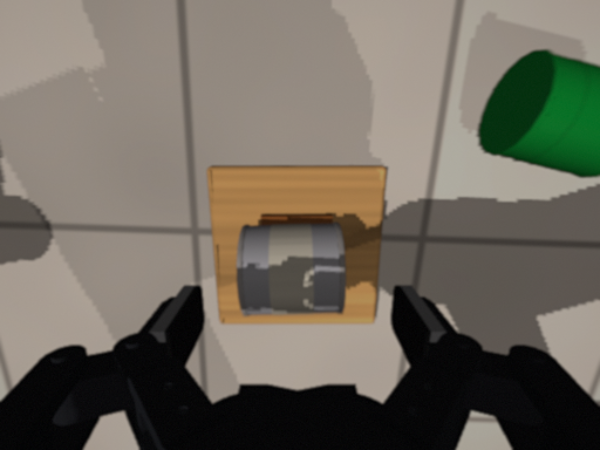

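Fingers straddle the tin; it sits about 2.5 mm toward +y of the finger midline, so I correct that and grip.

```bash
python3 -m handwheel '[0,0.02,-0.05,0,0,0, 0,0.025,-0.1,0,0,0, 0,0.025,-0.15,0,0,0, 0,0.025,-0.15,0,0,0, 0,0.025,-0.15,0,0,0]'
python3 -m handwheel '[0,0,0,0,0,0, 0,0,0,0,0,0, 0,0,0,0,0,0, 0,0,0,0,0,0, 0,0,0,0,0,0]' 0.5 30
python3 -m handwheel '[0,0,0,0,0,0, 0,0,0,0,0,0, 0,0,0,0,0,0, 0,0,0,0,0,0, 0,0,0,0,0,0]'
```

```text
clock: 18.75
tool_pos: [519.9, 277.0, 21.2]
tcp_rot: [[0.999, 0.036, -0.001], [0.036, -0.999, -0.0], [-0.001, 0.0, -1.0]]
force: [-0.2, 0.5, 0.5]
gripper_width: 85.4
grasp_force: 0.0
clock: 19.17
tool_pos: [520.7, 277.1, 21.9]
tcp_rot: [[0.999, 0.036, 0.001], [0.036, -0.999, 0.0], [0.001, -0.0, -1.0]]
force: [-0.2, -0.6, 2.3]
gripper_width: 53.0
grasp_force: 31.8
clock: 19.58
tool_pos: [520.8, 277.1, 21.9]
tcp_rot: [[0.999, 0.036, 0.001], [0.036, -0.999, 0.0], [0.001, -0.0, -1.0]]
force: [0.1, -0.4, 5.2]
gripper_width: 53.3
grasp_force: 32.1
```

```bash
python3 -m handwheel '[0,0,0.08,0,0,0, 0,0,0.25,0,0,0, 0,0,0.5,0,0,0, 0,0,0.75,0,0,0, 0,0,1,0,0,0]'
python3 -m handwheel '[0,0,0.2,0,0,0, 0,0,0.4,0,0,0, 0,0,0.6,0,0,0, 0,0,0.8,0,0,0, 0,0,1,0,0,0]'
python3 -m handwheel '[0.05,-0.1,0,0,0,0.01, 0.12,-0.25,0,0,0,0.02, 0.18,-0.45,0,0,0,0.03, 0.24,-0.65,0,0,0,0.04, 0.3,-0.87,0,0,0,0.051]'
python3 -m handwheel '[0.06,-0.2,0,0,0,0, 0.12,-0.4,0,0,0,0, 0.18,-0.6,0,0,0,0, 0.24,-0.75,0,0,0,0, 0.3,-0.87,0,0,0,0]'
python3 -m handwheel '[0.06,-0.2,0,0,0,0, 0.12,-0.4,0,0,0,0, 0.18,-0.6,0,0,0,0, 0.26,-0.8,-0.05,0,0,0, 0.3,-0.87,-0.2,0,0,0]'
python3 -m handwheel '[0,0,-0.15,0,0,0, 0,0,-0.3,0,0,0, 0,0,-0.45,0,0,0, 0,0,-0.55,0,0,0, 0,0,-0.6,0,0,0]'
python3 - <<'E'
from h import *
c=snap("wrist","w8.png"); s=sense();print(s["tool_pos"])
find("wrist",c,["tin_fresh","tin_front"],3)
cc=snap("scene","s3.png"); find("scene",cc,["tin_next","tin_back","tin_fresh"],4)
a=cv2.resize(cv2.imread("pics/w8.png"),(400,300));b=cv2.imread("pics/s3.png")[160:280,200:360]
cv2.imwrite("pics/c8.png",np.hstack([a,cv2.resize(b,(400,300))]))
E
```

```text
clock: 20.0
tool_pos: [519.0, 276.7, 121.6]
tcp_rot: [[0.999, 0.036, -0.003], [0.036, -0.999, -0.001], [-0.003, 0.001, -1.0]]
force: [0.4, 0.1, -0.1]
gripper_width: 53.1
grasp_force: 31.7
clock: 20.42
tool_pos: [519.3, 276.9, 221.8]
tcp_rot: [[0.999, 0.036, -0.002], [0.036, -0.999, -0.0], [-0.002, 0.0, -1.0]]
force: [0.5, -0.6, -1.1]
gripper_width: 53.1
grasp_force: 31.7
clock: 20.83
tool_pos: [549.5, 189.6, 220.8]
tcp_rot: [[0.98, 0.197, -0.002], [0.197, -0.98, 0.0], [-0.002, -0.0, -1.0]]
force: [1.2, -0.1, -1.1]
gripper_width: 53.1
grasp_force: 31.7
clock: 21.25
tool_pos: [579.8, 101.7, 220.8]
tcp_rot: [[0.981, 0.194, -0.002], [0.194, -0.981, -0.0], [-0.002, -0.0, -1.0]]
force: [0.1, 0.1, -0.9]
gripper_width: 53.6
grasp_force: 31.7
clock: 21.67
tool_pos: [612.2, 13.5, 203.5]
tcp_rot: [[0.981, 0.193, 0.004], [0.193, -0.981, -0.001], [0.004, 0.002, -1.0]]
force: [0.8, 0.3, -0.6]
gripper_width: 53.1
grasp_force: 31.8
clock: 22.08
tool_pos: [608.9, 16.4, 139.1]
tcp_rot: [[0.981, 0.195, -0.004], [0.195, -0.981, 0.001], [-0.003, -0.001, -1.0]]
force: [-0.3, 0.2, -1.1]
gripper_width: 53.3
grasp_force: 31.7
[608.78939617  16.33044862 138.92694412]
wrist tin_fresh call [([606.0, 13.0, 153.0], 0.98)]
wrist tin_fresh call [([619.0, 15.0, 173.0], 0.78)]
wrist tin_front call []
wrist tin_front call [([459.0, -213.0, 26.0], 0.63)]
scene tin_next call [([603.0, 144.0, 29.0], 0.56), ([501.0, -10.0, 72.0], 0.51)]
scene tin_next call [([622.0, 141.0, 46.0], 0.87)]
scene tin_back call [([547.0, 3.0, 81.0], 0.67)]
scene tin_back call []
scene tin_fresh call [([609.0, 13.0, 153.0], 0.67)]
scene tin_fresh call [([625.0, 18.0, 173.0], 0.81)]
```

View pics/c8.png

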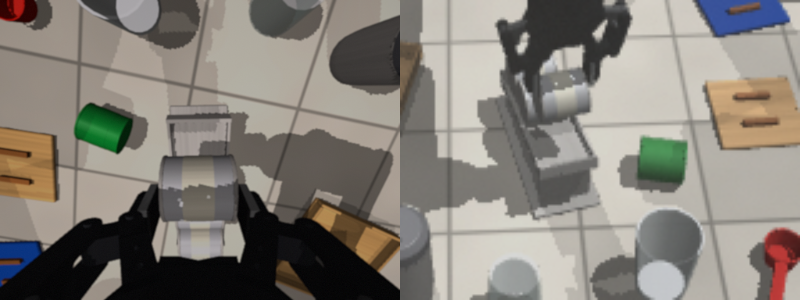

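Held tin (199,188) is laterally in line with the track (mid 198.5), with two tins at the stop and free space below. I lower it.

```bash
python3 -m handwheel '[0.01,-0.01,-0.1,0,0,0, 0.02,-0.01,-0.2,0,0,0, 0.02,-0.01,-0.32,0,0,0, 0.02,-0.01,-0.42,0,0,0, 0.02,-0.01,-0.5,0,0,0]'
python3 -m handwheel '[0,0,-0.01,0,0,0, 0,0,-0.02,0,0,0, 0,0,-0.03,0,0,0, 0,0,-0.04,0,0,0, 0,0,-0.04,0,0,0]'
python3 - <<'E'
from h import *
c=snap("wrist","w9.png"); s=sense();print(s["tool_pos"],s["force"])
find("wrist",c,["tin_fresh"],3)
cc=snap("scene","s4.png"); find("scene",cc,["tin_fresh"],4)
a=cv2.resize(cv2.imread("pics/w9.png"),(400,300));b=cv2.imread("pics/s4.png")[160:280,200:360]
cv2.imwrite("pics/c9.png",np.hstack([a,cv2.resize(b,(400,300))]))
E
```

```text
clock: 23.1
tool_pos: [610.9, 15.1, 88.8]
tcp_rot: [[0.981, 0.195, -0.003], [0.195, -0.981, 0.0], [-0.003, -0.001, -1.0]]
force: [-0.3, -0.2, -0.4]
gripper_width: 53.0
grasp_force: 31.7
clock: 23.52
tool_pos: [612.6, 15.0, 87.9]
tcp_rot: [[0.981, 0.195, 0.001], [0.195, -0.981, -0.0], [0.001, 0.0, -1.0]]
force: [0.9, -0.1, -0.8]
gripper_width: 53.2
grasp_force: 31.7
[612.60699928  14.99639589  87.93284629] [-1.43351933  0.69272399 -1.55238494]
wrist tin_fresh call [([611.0, 12.0, 102.0], 0.77)]
wrist tin_fresh call [([622.0, 13.0, 122.0], 0.83)]
scene tin_fresh call [([611.0, 15.0, 100.0], 0.78)]
scene tin_fresh call [([626.0, 19.0, 118.0], 0.7)]
```

View pics/c9.png

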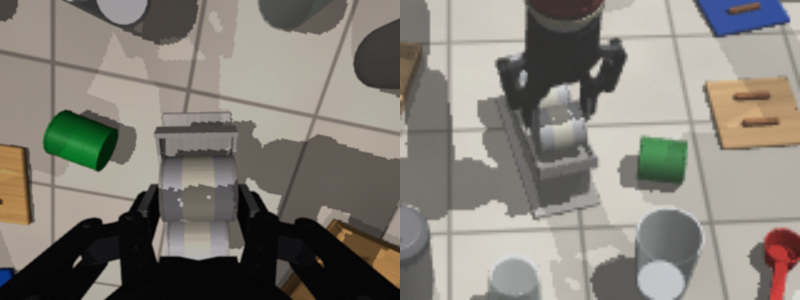

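It is aligned over the track (tin mid 198, lip mid 197), about 7 mm above it. I continue slowly until contact.

```bash
python3 -m handwheel '[0,0,-0.01,0,0,0, 0,0,-0.02,0,0,0, 0,0,-0.03,0,0,0, 0,0,-0.04,0,0,0, 0,0,-0.04,0,0,0]'
python3 -m handwheel '[0,0,-0.005,0,0,0, 0,0,-0.01,0,0,0, 0,0,-0.015,0,0,0, 0,0,-0.02,0,0,0, 0,0,-0.02,0,0,0]'
```

```text
clock: 24.23
tool_pos: [612.0, 15.0, 83.0]
tcp_rot: [[0.981, 0.195, -0.001], [0.195, -0.981, 0.0], [-0.001, -0.0, -1.0]]
force: [0.4, -0.3, -0.6]
gripper_width: 53.1
grasp_force: 31.7
clock: 24.65
tool_pos: [612.2, 15.0, 81.3]
tcp_rot: [[0.981, 0.195, -0.0], [0.195, -0.981, 0.0], [-0.0, -0.0, -1.0]]
force: [-0.4, 0.2, -0.5]
gripper_width: 53.0
grasp_force: 31.7
```

```bash
python3 -m handwheel '[0,0,-0.005,0,0,0, 0,0,-0.01,0,0,0, 0,0,-0.01,0,0,0, 0,0,-0.01,0,0,0, 0,0,-0.01,0,0,0]'
python3 -m handwheel '[0,0,-0.005,0,0,0, 0,0,-0.01,0,0,0, 0,0,-0.01,0,0,0, 0,0,-0.01,0,0,0, 0,0,-0.01,0,0,0]'
```

```text
clock: 25.07
tool_pos: [612.2, 15.0, 80.4]
tcp_rot: [[0.981, 0.195, -0.0], [0.195, -0.981, 0.0], [-0.0, -0.0, -1.0]]
force: [-0.6, 0.8, -0.8]
gripper_width: 53.0
grasp_force: 31.8
clock: 25.48
tool_pos: [612.6, 15.0, 80.3]
tcp_rot: [[0.981, 0.195, 0.001], [0.195, -0.981, -0.0], [0.001, 0.0, -1.0]]
force: [-2.2, 0.1, 5.8]
gripper_width: 53.1
grasp_force: 32.3
```

Contact, as predicted. I release and retreat upward.

```bash
python3 -m handwheel '[0,0,0.005,0,0,0, 0,0,0.005,0,0,0, 0,0,0.005,0,0,0, 0,0,0.005,0,0,0, 0,0,0.005,0,0,0]' 0.25
python3 -m handwheel '[0,0,0,0,0,0, 0,0,0,0,0,0, 0,0,0,0,0,0, 0,0,0,0,0,0, 0,0,0,0,0,0]' 0
python3 -m handwheel '[0,0,0.08,0,0,0, 0,0,0.25,0,0,0, 0,0,0.5,0,0,0, 0,0,0.75,0,0,0, 0,0,1,0,0,0]'
python3 -m handwheel '[0,0,0.2,0,0,0, 0,0,0.4,0,0,0, 0,0,0.6,0,0,0, 0,0,0.8,0,0,0, 0,0,1,0,0,0]'
python3 -m handwheel '[0,0,0,0,0,0, 0,0,0,0,0,0, 0,0,0,0,0,0, 0,0,0,0,0,0, 0,0,0,0,0,0]'
python3 - <<'E'
from h import *
c=snap("wrist","w10.png"); find("wrist",c,["tin_fresh"],4)
cc=snap("scene","s5.png"); find("scene",cc,["tin_next","tin_back","tin_front"],4)
a=cv2.resize(cv2.imread("pics/w10.png"),(400,300));b=cv2.imread("pics/s5.png")[150:300,140:340]
cv2.imwrite("pics/c10.png",np.hstack([a,cv2.resize(b,(400,300))]))
E
```

```text
clock: 25.9
tool_pos: [612.1, 15.0, 79.7]
tcp_rot: [[0.981, 0.195, -0.0], [0.195, -0.981, 0.0], [-0.0, -0.0, -1.0]]
force: [-0.1, 0.5, 0.2]
gripper_width: 63.5
grasp_force: 0.0
clock: 26.32
tool_pos: [612.2, 15.0, 79.9]
tcp_rot: [[0.981, 0.195, -0.0], [0.195, -0.981, 0.0], [-0.0, -0.0, -1.0]]
force: [0.0, -0.0, -0.0]
gripper_width: 85.2
grasp_force: 0.0
clock: 26.73
tool_pos: [612.0, 15.0, 181.4]
tcp_rot: [[0.981, 0.195, -0.0], [0.195, -0.981, 0.0], [-0.0, -0.0, -1.0]]
force: [0.5, 0.3, 1.3]
gripper_width: 85.2
grasp_force: 0.0
clock: 27.15
tool_pos: [612.1, 15.0, 281.8]
tcp_rot: [[0.981, 0.195, 0.001], [0.195, -0.981, -0.0], [0.001, 0.0, -1.0]]
force: [1.1, -0.5, -0.5]
gripper_width: 85.5
grasp_force: 0.0
clock: 27.57
tool_pos: [611.5, 15.1, 278.2]
tcp_rot: [[0.981, 0.195, -0.003], [0.195, -0.981, 0.0], [-0.003, -0.001, -1.0]]
force: [-0.1, 0.2, 0.3]
gripper_width: 85.2
grasp_force: 0.0
wrist tin_fresh call [([599.0, 9.0, 93.0], 0.62)]
wrist tin_fresh call [([605.0, 8.0, 110.0], 0.89)]
scene tin_next call [([604.0, 146.0, 27.0], 0.82), ([498.0, -13.0, 75.0], 0.59)]
scene tin_next call [([621.0, 142.0, 45.0], 0.79), ([511.0, -13.0, 93.0], 0.69)]
scene tin_back call [([547.0, 6.0, 83.0], 0.49), ([602.0, 13.0, 90.0], 0.19)]
scene tin_back call [([556.0, 2.0, 103.0], 0.55), ([543.0, 488.0, 58.0], 0.44)]
scene tin_front call [([456.0, -243.0, 33.0], 0.6)]
scene tin_front call [([471.0, -242.0, 51.0], 0.84), ([556.0, 3.0, 103.0], 0.64)]
```

View pics/c10.png

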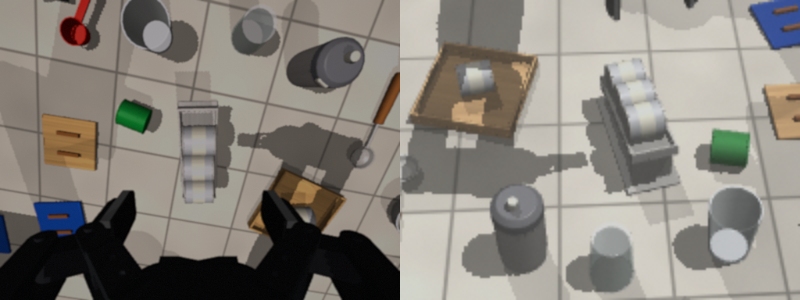

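Three tins sit in a row against the stop (left half (198,145)–(198,190)), the front tin is in the tray (right half (476,80)), and the coaster is empty. Nothing else has moved, so I hand the job in.

```bash
python3 -c "
from plant import *
print(finish_job())"
```

```text
the job is handed in; nothing more can be done
None
```

The job is handed in at about 28 s on the robot's clock: the front tin lies in the tray, the fresh tin is third in the rack with the other two against the stop, and nothing else was moved; the judge's verdict was not shown.

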